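Hold a cabinet leg home in the boring jig

TASK

The turned cabinet leg has toppled over on the bench: stand it upright on its square foot, then slide it, foot flat on the bench, between the green cheeks of the boring jig and push it against the brass sprung plunger until the foot sits square against both steel stops. Keep pushing so that it stays firmly on the stops, and finish like that, with the fingers still holding it there against the spring; do not ram it, and leave the other things on the bench where they are.

Things in the scene. Friction and masses are not known exactly. Their poses are not given: they have to be found in the camera images.
- leg: pale wooden cabinet leg with a brass tip, 120 mm long, 0.16 to 0.26 kg, loose, lying on its side at the start (axis 25 mm above the bench). Its x axis runs along the leg from foot to tip; origin on the axis half-way along, where the square foot meets the round shaft. Upright: x axis up, foot down
- leg_shaft (a point): middle of the round shaft, 30 mm from the leg's origin towards the tip; same axes as the leg. The shaft is 60 mm long, 28 mm diameter at the foot tapering to 26 mm, its last 15 mm brass; while the leg lies, it is clear of the bench by 11 mm
- leg_foot (a point): centre of the end face of the leg's foot, 60 mm from the leg's origin; at height 0 when the leg stands upright. The foot is a block 50 x 50 mm and 60 mm long, its sides square to the leg's y and z axes
- jig: boring jig fixed to the bench: dark wooden back block 150 mm wide, 66 mm tall, and two green cheeks. Origin on the bench, midway between the faces of the two stops; x axis = push direction, into the jig, roughly to the robot's left (+y); y across. Fully home, the upright leg's axis is at x = -25 mm and the foot's rear face at x = -50 mm
- jig_entry (a point): centre line of the jig at the front end of the cheeks, on the bench, 45 mm before the stops (x = -45 mm in the jig's frame). The cheeks are 40 mm tall, inner faces 31 mm either side of this line (12 mm wider than the foot in all), from here to the back block; open in front and above, no floor: the leg slides on the bench
- stops: the two hard stops of the jig: upright steel bars, faces at x = 0 in the jig's frame, at y = +19 and -19 mm, each 10 mm wide, from 1 to 57 mm above the bench. Same origin and axes as the jig
- plunger (a joint): travel in m of the brass spring plunger (16 mm diameter, 30 mm above the bench, in the middle between the stops): 0 = out, its end 15 mm in front of the stops; it reads 0.015 when the foot is on the stops. The spring pushes back with 3.2 N at first touch and 9.2 N at the stops; the leg sliding on the bench adds 1 to 5 N
- glue: bystander, squat yellow glue jar, 64 mm diameter, 70 mm tall, origin under its centre; to be left alone
- wax: bystander, low round tin, 72 mm diameter, 45 mm tall, origin under its centre; to be left alone
- screwdriver: bystander, screwdriver, lying, about 200 mm long; to be left alone
- hammer: bystander, hammer, lying, about 260 mm long; to be left alone
- offcut: bystander, plywood offcut, 100 x 45 x 22 mm, origin under its centre; to be left alone
- square: bystander, try square with steel blade, stock 110 mm, blade 150 mm, lying flat; to be left alone

How it is judged:
On the way, in this order (a step that is already met when the one before it is completed fails the run):
1. the leg stands upright on the bench on its square foot (angle between leg's own x axis and vertical below 0.08 rad and height (world z) of leg_foot below 0.006 m and linear speed of leg below 0.05 m/s), for 0.2 s.
2. the leg is pushed onto the stops, upright and square, against the plunger (angle between leg's own x axis and vertical below 0.08 rad and height (world z) of leg_foot below 0.006 m and (angle between the y axis of leg and the x axis of jig, either way round below 0.08 rad or angle between the y axis of leg and the y axis of jig, either way round below 0.08 rad) and value of joint plunger above 0.0135 m and contact force between leg and stops between 1 and 40 N and y of leg in the frame of jig between -0.01 and 0.01 m and contact force between the fingers and leg above 4 N), for 0.2 s.
At the end, for the whole second after the job is handed in: the fingers hold the upright leg (within 0.08 rad, foot on the bench within 6 mm, square to the jig within 0.08 rad, within 10 mm of the jig's centre line) on the stops with 1 to 40 N on them and at least 4 N from the fingers, plunger in by more than 13.5 mm, the leg still (all of step 2 and linear speed of leg below 0.01 m/s); the arm keeps its last pose, push and grip.
It fails at once if the leg is rammed into the stops (over 60 N) (contact force between leg and stops above 60 N).
It fails at once if another thing on the bench is disturbed (moved over 30 mm) (distance of any of glue, wax, screwdriver, hammer, offcut, square from where it was at the start of the episode above 0.03 m).
It also fails if it takes over 72 s, if anything falls off the work surface, if the arm or the gripper's body presses on something with over 40 N, if the wrist force passes 120 N, or if a joint passes its speed limit or range.

ROBOT

A 7-joint arm with a two-finger parallel gripper is mounted at the origin on the work surface. World frame = base frame: x ahead of the robot, y to its left, z up, the work surface at z = 0. Lengths are in m, angles in rad, forces in N, time in s.
With the tool pointing down it reaches from about 0.4 to 0.85 m from the base axis. Payload 4.5 kg.
Tool frame: the origin (TCP) lies at the very end of the fingers, on their centre line; the grasp point (between the pads) lies 19 mm behind it; z points along the fingers, y is the line along which they close (so a half turn about z gives the same grasp; the last joint's range is limited). The gripper opens to 88 mm and grips with 3 to 60 N. Pads are 18 mm wide; open, the fingers measure 123 mm over their backs; the gripper's body (75 mm by 187 mm) begins 45 mm behind the grasp point.
Start: joints at [1.245, 0.689, -0.195, 1.565, 0.157, 0.902, -0.215], TCP at [0.22, -0.585, 0.239] pointing down, gripper open.
Joint ranges: [-3.01, 3.01], [-0.46, 2.08], [-1.47, 1.51], [0.13, 2.56], [-1, 4.14], [0.04, 2.09], [-2.66, 2.66]. Speed limits (rad/s): [2.57, 2.57, 3.14, 3.14, 3.14, 3.14, 3.14].

INTERFACE

Orientations are given as a unit quaternion [x, y, z, w].
In Python, from plant import r, eyes, nets gives the robot as it stands.
- The arm moves only by the shell command python3 -m pendant 'ROWS' [FORCE]. ROWS is JSON, a list of rows, each an object of numbers: "claw": the opening, from 0 (shut) to 1 (fully open); "dx", "dy", "dz": the shift along the world's x, y, z in mm; "twist": the turn about the world's z in rad. In form: [{"claw": .., "dx": .., "dy": .., "dz": .., "twist": ..}, ...]. A call has 1 to 8 rows; each row is the pose to reach, as a shift and turn from the pose commanded when the call began; what a row does not reach only later rows make up. A row lasts 1/10 s, in which the tool goes at most 50 mm and 8.59 degrees, less where a joint would pass 70% of its speed; a pose out of reach is approached as far as the arm can. A call with a gripper value outside its range is refused whole. The fingers move at their own pace and stop on an object; FORCE is the grip in N (left out, the last holds). Time passes only in rows, so rows that repeat a pose let the fingers close. It gives the time, the measured TCP pose, the force, the opening and the grip force at its end, in the units of the state.
- r.get_state(): the state, without advancing time (a new reading comes with each control period).
- eyes.snapshot(name): name is "scene" or "top"; returns (picture, depth): 480x640x3 uint8, blue, green, red; 480x640 float32, m along the optical axis (not along the pixel's ray), 0 where there is no reading.
- eyes.camera_info(name): a dict with "K" (3x3 intrinsics, pixels), "world_to_cam" (4x4, takes a point from world to camera coordinates). Camera axes: x right, y down, z forward; pixel columns grow to the right and rows downward; lengths in m; the calibration is good to about 2 mm. A picture is of the moment at which its call begins. camera_info takes no time and is no camera call.
- r.finish_job(): hands the job in; it is judged then, once.
Trained networks look in the newest picture that a camera, given by its name, has taken for a name from the list of things; names that differ only in an ending like _2 or _b are one class to them, and where a whole thing is asked for, a point or a joint stands for the part that bears it (a point fixed in the world has none). Each returns a list of dicts, best first, with "confidence" (0 to 1); they miss things now and then, are a little off and sometimes report something else, mostly with a low value. They report only what shows in the picture. A call takes as long as a camera call.
- nets.spot_in(camera, query): "box" ([left, top, width, height] as shares, 0 to 1, of the picture: columns of its width, rows of its height, round what is visible of it).
- nets.place_of(camera, query): "position" ([column, row] as shares, 0 to 1, of the picture: columns of its width, rows of its height: a listed point, or the origin of a listed thing).
The state is a dict: "clock": time; "q": joint angles; "qd": joint speeds; "joint_torque": joint torques, N m; "tool_pos": TCP position; "eef_rot": TCP orientation; "contact_force": force on the tool from outside, world axes, zero at the start; "moment": the same for the moment, N m; "opening": opening from 0.0 (shut) to 1.0 (fully open); "finger_force": force on a finger pad.
Only numpy, scipy, OpenCV 4.12 (cv2) and the standard library are available. Lean on these libraries where they do the work, as an engineer would, in place of code of your own. Each camera call takes 0.05 s, during which the arm holds its last target. There are 200 camera calls.

## Working session

There is one attempt and no reset: what is moved stays moved. The work goes in short steps, Python scripts to look and compute and a shell command to move; the robot and the scene stay as the last step left them, time stands still between calls to the robot, and variables do not carry over. Pictures are saved under pics/ and viewed, at most 10 in all, crops included, and the job is handed in when it is done.

```bash
mkdir -p pics
cat > h.py <<'E'
import numpy as np,cv2
from plant import r,eyes,nets
def back(cam,u,v,z=None,depth=None):
    ci=eyes.camera_info(cam);K=np.array(ci["K"]);T=np.linalg.inv(np.array(ci["world_to_cam"]))
    u=np.asarray(u,float);v=np.asarray(v,float)
    d=np.stack([(u-K[0,2])/K[0,0],(v-K[1,2])/K[1,1],np.ones_like(u)],-1)@T[:3,:3].T
    o=T[:3,3]
    if depth is None: depth=(z-o[2])/d[...,2]
    return o+d*np.asarray(depth)[...,None]
def cloud(cam,D):
    v,u=np.mgrid[:480,:640]
    P=back(cam,u,v,depth=D); P[D==0]=np.nan
    return P
E
python3 - <<'E'
from h import *
for c in("scene","top"):
    p,d=eyes.snapshot(c);cv2.imwrite(f"pics/{c}0.png",p);np.save(f"{c}0.npy",d);P=cloud(c,d)
    for n in("leg","leg_shaft","leg_foot","jig","jig_entry","plunger"):
        for q in nets.place_of(c,n)[:2]:
            u,v=q["position"][0]*640,q["position"][1]*480
            print(c,n,round(q["confidence"],2),round(u),round(v),P[int(min(v,479)),int(min(u,639))].round(3),back(c,u,v,z=0.025 if 'leg' in n else 0).round(3))
print(r.get_state())
E
```

```text
scene leg 0.67 223 252 [ 0.515 -0.177  0.049] [ 0.497 -0.174  0.025]
scene leg_shaft 0.57 237 250 [ 0.507 -0.143  0.03 ] [ 0.505 -0.143  0.025]
scene leg_foot 0.82 197 256 [ 0.462 -0.233  0.001] [ 0.486 -0.232  0.025]
scene jig 0.8 334 224 [0.53  0.087 0.039] [0.499 0.102 0.   ]
scene jig_entry 0.72 316 222 [ 0.47   0.065 -0.   ] [0.473 0.065 0.   ]Traceback (most recent call last):
  File "<stdin>", line 5, in <module>
ValueError: it knows: glue, hammer, jig, jig_entry, leg, leg_foot, leg_shaft, offcut, screwdriver, square, stops, wax
```

View pics/scene0.png

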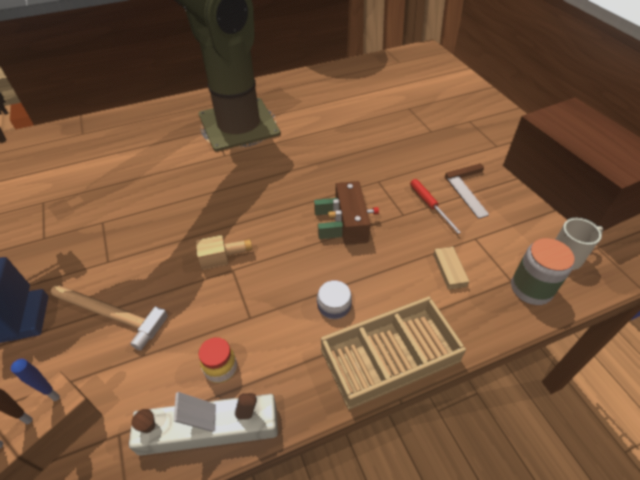

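The scene picture shows the leg lying with its foot at about (210,252) and its tip at (250,246), pointing at the jig at (345,212). The nearest bystanders are the wax at (335,298), the glue at (217,360) and the hammer, all well clear of the path. Next I'll use the top view to measure.

Run:
```python
from h import *
c="top"
p,d=eyes.snapshot(c);cv2.imwrite(f"pics/{c}0.png",p);np.save(f"{c}0.npy",d);P=cloud(c,d)
for n in("leg","leg_shaft","leg_foot","jig","jig_entry","stops"):
        for q in nets.place_of(c,n)[:2]:
            u,v=q["position"][0]*640,q["position"][1]*480
            print(c,n,round(q["confidence"],2),round(u),round(v),P[int(min(v,479)),int(min(u,639))].round(3),back(c,u,v,z=0.025 if 'leg' in n else 0).round(3))
# leg body from depth: points above bench near the leg
def region(x0,x1,y0,y1,z0,z1):
    return (P[...,0]>x0)&(P[...,0]<x1)&(P[...,1]>y0)&(P[...,1]<y1)&(P[...,2]>z0)&(P[...,2]<z1)
for nm,a in dict(foot=(.40,.60,-.27,-.08,.044,.06),shaft=(.40,.60,-.27,-.08,.032,.043),cheek=(.4,.6,.0,.2,.034,.046),block=(.4,.65,.0,.25,.06,.072)).items():
    Q=P[region(*a)]
    if len(Q)>5:
        b=cv2.minAreaRect((Q[:,:2]*1000).astype(np.float32));print(nm,len(Q),Q.mean(0).round(3),b,cv2.boxPoints(b).round(0).tolist())
s=r.get_state();print(s["clock"],s["tool_pos"],s["eef_rot"],s["q"],s["opening"])
```

```text
top leg 0.86 383 276 [ 0.492 -0.16   0.038] [ 0.492 -0.165  0.025]
top leg_shaft 0.89 371 272 [ 0.502 -0.13   0.039] [ 0.502 -0.133  0.025]
top leg_foot 0.88 406 278 [ 0.488 -0.219  0.048] [ 0.489 -0.226  0.025]
top jig 0.59 277 275 [0.492 0.106 0.032] [0.49  0.107 0.   ]
top jig_entry 0.7 294 281 [ 0.476  0.063 -0.001] [0.475 0.062 0.   ]
top stops 0.54 279 274 [0.494 0.101 0.036] [0.493 0.103 0.   ]
foot 466 [ 0.491 -0.197  0.049] ((491.20318603515625, -197.57894897460938), (60.7106819152832, 49.9044075012207), 82.28742218017578) [[462.0, -224.0], [512.0, -231.0], [520.0, -171.0], [471.0, -164.0]]
shaft 207 [ 0.498 -0.142  0.036] ((495.1392517089844, -167.24237060546875), (120.2942886352539, 46.046295166015625), 71.10306549072266) [[454.0, -217.0], [497.0, -232.0], [536.0, -118.0], [493.0, -103.0]]
cheek 390 [0.492 0.095 0.039] ((490.18096923828125, 113.59833526611328), (125.86397552490234, 147.166748046875), 18.983461380004883) [[407.0, 163.0], [455.0, 24.0], [574.0, 64.0], [526.0, 204.0]]
block 1467 [0.506 0.144 0.065] ((506.35308837890625, 143.74249267578125), (62.274085998535156, 149.9559326171875), 74.94286346435547) [[426.0, 133.0], [571.0, 94.0], [587.0, 154.0], [442.0, 193.0]]
0.65 [ 0.22007064 -0.58500632  0.23877593] [9.83858688e-01 1.78947137e-01 9.91750970e-06 6.66275697e-05] [ 1.24482656  0.68904791 -0.19461144  1.5652986   0.15732832  0.90249941
 -0.21508591] 1.0031320067043454
```

View pics/top0.png

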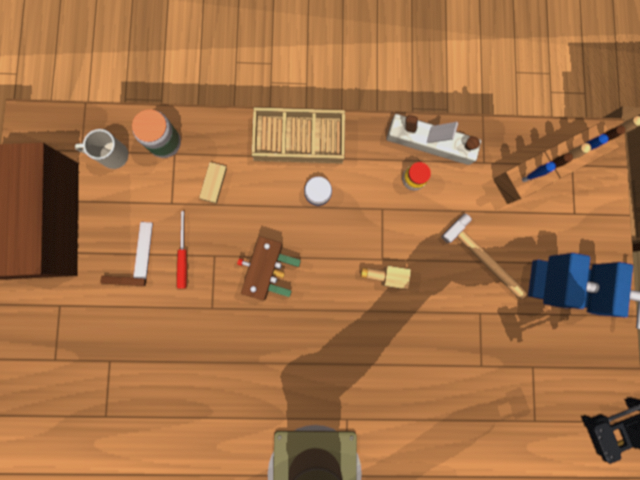

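The top view shows the leg at (360–410, 275), with its tip pointing left towards the jig at (265,262). There is free bench around both. I'll move above the shaft with the fingers closing across the leg: dx +281, dy +459, twist about +1.08.

```bash
python3 -m pendant '[{"claw":1,"dx":30,"dy":48,"dz":0,"twist":0.15},{"claw":1,"dx":56,"dy":91,"dz":0,"twist":0.3},{"claw":1,"dx":82,"dy":134,"dz":0,"twist":0.45},{"claw":1,"dx":108,"dy":177,"dz":0,"twist":0.6},{"claw":1,"dx":134,"dy":219,"dz":0,"twist":0.75},{"claw":1,"dx":160,"dy":262,"dz":0,"twist":0.9},{"claw":1,"dx":186,"dy":305,"dz":0,"twist":1.05},{"claw":1,"dx":212,"dy":347,"dz":0,"twist":1.08}]'
python3 -m pendant '[{"claw":1,"dx":26,"dy":42,"dz":-20,"twist":0},{"claw":1,"dx":52,"dy":84,"dz":-40,"twist":0},{"claw":1,"dx":69,"dy":112,"dz":-60,"twist":0},{"claw":1,"dx":69,"dy":112,"dz":-90,"twist":0},{"claw":1,"dx":69,"dy":112,"dz":-90,"twist":0}]'
python3 - <<'E'
from h import *
from scipy.spatial.transform import Rotation as R
s=r.get_state();print(s["clock"],s["tool_pos"],s["q"].round(2) if hasattr(s["q"],'round') else s["q"])
m=R.from_quat(s["eef_rot"]).as_matrix();print("close angle",np.degrees(np.arctan2(m[1,1],m[0,1])),"z",m[:,2])
# jig cheeks from the first top picture
p=cv2.imread("pics/top0.png");P=cloud("top",np.load("top0.npy"))
hsv=cv2.cvtColor(p,cv2.COLOR_BGR2HSV)
g=(hsv[...,0]>40)&(hsv[...,0]<90)&(hsv[...,1]>60)&(P[...,0]>.4)&(P[...,0]<.6)&(P[...,1]>0)&(P[...,1]<.15)&(P[...,2]>.034)&(P[...,2]<.046)
n,l=cv2.connectedComponents(g.astype(np.uint8))
for i in range(1,n):
    Q=P[l==i]
    if len(Q)>20:b=cv2.minAreaRect((Q[:,:2]*1000).astype(np.float32));print(len(Q),Q.mean(0).round(4),b[2],cv2.boxPoints(b).round(0).tolist())
E
```

```text
clock: 1.45
tool_pos: [0.4294, -0.2421, 0.239]
eef_rot: [0.751, 0.661, 0.0, 0.0]
contact_force: [0.8, -0.9, -0.2]
opening: 1.001
finger_force: 0.0
clock: 1.95
tool_pos: [0.4959, -0.1301, 0.1462]
eef_rot: [0.751, 0.661, -0.002, -0.002]
contact_force: [-0.8, -0.3, 0.6]
opening: 1.001
finger_force: 0.0
1.95 [ 0.49591689 -0.13013015  0.14618363] [ 0.39  0.71 -0.36  1.98  0.46  0.54 -0.43]
close angle -7.320373271109569 z [-6.02566619e-03  8.91361762e-04 -9.99981448e-01]
142 [0.5283 0.0774 0.0391] 76.04093170166016 [[513.0, 53.0], [530.0, 49.0], [543.0, 103.0], [527.0, 107.0]]
134 [0.4517 0.0995 0.0389] 72.85741424560547 [[436.0, 75.0], [451.0, 71.0], [467.0, 123.0], [452.0, 128.0]]
```

```bash
python3 -m pendant '[{"claw":1,"dx":0,"dy":0,"dz":-45,"twist":0},{"claw":1,"dx":0,"dy":0,"dz":-90,"twist":0},{"claw":1,"dx":0,"dy":0,"dz":-120,"twist":0},{"claw":1,"dx":0,"dy":0,"dz":-140,"twist":0},{"claw":1,"dx":0,"dy":0,"dz":-140,"twist":0},{"claw":0.5,"dx":0,"dy":0,"dz":-140,"twist":0},{"claw":0.2,"dx":0,"dy":0,"dz":-140,"twist":0},{"claw":0.2,"dx":0,"dy":0,"dz":-140,"twist":0}]' 10
python3 -m pendant '[{"claw":0.2,"dx":0,"dy":0,"dz":0,"twist":0},{"claw":0.2,"dx":0,"dy":0,"dz":0,"twist":0},{"claw":0.2,"dx":0,"dy":0,"dz":0,"twist":0},{"claw":0.2,"dx":0,"dy":0,"dz":0,"twist":0}]' 10
python3 - <<'E'
import numpy as np
# arc of the grasp point about the foot's lower end edge; h along leg axis, z
a=102;ph0=np.arctan2(26,a);rr=np.hypot(a,26);u=np.array([.134,.991])
for t in range(10,91,5):
    th=np.radians(t);h=rr*np.cos(ph0+th)-a;z=rr*np.sin(ph0+th)-26
    print(t,(u*h).round().tolist(),round(z))
E
```

```text
clock: 2.75
tool_pos: [0.4985, -0.1322, 0.0102]
eef_rot: [0.752, 0.659, 0.001, 0.001]
contact_force: [0.4, -0.2, 0.2]
opening: 0.751
finger_force: 0.0
clock: 3.15
tool_pos: [0.4976, -0.1316, 0.0088]
eef_rot: [0.752, 0.659, 0.0, 0.0]
contact_force: [0.1, 0.9, 0.4]
opening: 0.39
finger_force: 0.0
10 [-1.0, -6.0] 17
15 [-1.0, -10.0] 26
20 [-2.0, -15.0] 33
25 [-3.0, -20.0] 41
30 [-4.0, -26.0] 48
35 [-4.0, -33.0] 54
40 [-5.0, -40.0] 59
45 [-6.0, -48.0] 65
50 [-8.0, -56.0] 69
55 [-9.0, -64.0] 72
60 [-10.0, -73.0] 75
65 [-11.0, -82.0] 77
70 [-12.0, -91.0] 79
75 [-13.0, -100.0] 79
80 [-15.0, -109.0] 79
85 [-16.0, -118.0] 78
90 [-17.0, -127.0] 76
```

```bash
python3 -m pendant '[{"claw":0.39,"dx":3,"dy":6,"dz":0,"twist":0},{"claw":0.39,"dx":3,"dy":6,"dz":0,"twist":0},{"claw":0.15,"dx":3,"dy":6,"dz":0,"twist":0},{"claw":0.15,"dx":3,"dy":6,"dz":0,"twist":0},{"claw":0.15,"dx":3,"dy":6,"dz":0,"twist":0},{"claw":0.15,"dx":3,"dy":6,"dz":0,"twist":0},{"claw":0.15,"dx":3,"dy":6,"dz":0,"twist":0}]' 10
```

```text
clock: 3.85
tool_pos: [0.5006, -0.1257, 0.0087]
eef_rot: [0.752, 0.659, 0.0, -0.0]
contact_force: [-0.2, 1.3, -0.3]
opening: 0.301
finger_force: 10.0
```

```bash
python3 -m pendant '[{"claw":0.15,"dx":0,"dy":-3,"dz":9,"twist":0},{"claw":0.15,"dx":-1,"dy":-6,"dz":17,"twist":0},{"claw":0.15,"dx":-1,"dy":-10,"dz":26,"twist":0},{"claw":0.15,"dx":-2,"dy":-15,"dz":34,"twist":0},{"claw":0.15,"dx":-3,"dy":-20,"dz":42,"twist":0},{"claw":0.15,"dx":-4,"dy":-26,"dz":49,"twist":0},{"claw":0.15,"dx":-4,"dy":-33,"dz":55,"twist":0},{"claw":0.15,"dx":-5,"dy":-40,"dz":60,"twist":0}]' 10
python3 - <<'E'
from h import *
p,d=eyes.snapshot("scene");cv2.imwrite("pics/a.png",cv2.resize(p[150:330,120:360],(800,600)))
E
```

```text
clock: 4.65
tool_pos: [0.4957, -0.1661, 0.0694]
eef_rot: [0.752, 0.659, 0.0, 0.0]
contact_force: [-0.3, 1.6, -0.2]
opening: 0.301
finger_force: 10.0
```

View pics/a.png

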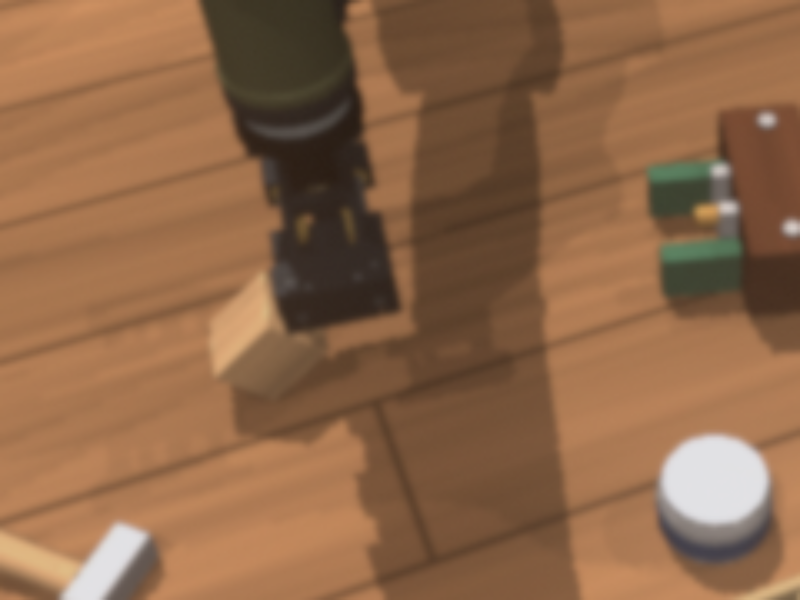

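The picture shows the leg tilted up about 40°, held by its shaft and pivoting on the foot's edge near (265,390). I'll continue the arc to upright.

```bash
python3 -m pendant '[{"claw":0.15,"dx":-1,"dy":-8,"dz":6,"twist":0},{"claw":0.15,"dx":-3,"dy":-16,"dz":10,"twist":0},{"claw":0.15,"dx":-4,"dy":-24,"dz":13,"twist":0},{"claw":0.15,"dx":-5,"dy":-33,"dz":16,"twist":0},{"claw":0.15,"dx":-6,"dy":-42,"dz":18,"twist":0},{"claw":0.15,"dx":-7,"dy":-51,"dz":20,"twist":0},{"claw":0.15,"dx":-8,"dy":-60,"dz":20,"twist":0},{"claw":0.15,"dx":-10,"dy":-69,"dz":20,"twist":0}]' 10
python3 -m pendant '[{"claw":0.15,"dx":-1,"dy":-9,"dz":-1,"twist":0},{"claw":0.15,"dx":-2,"dy":-18,"dz":-3,"twist":0},{"claw":0.15,"dx":-2,"dy":-18,"dz":-3,"twist":0}]' 10
python3 - <<'E'
from h import *
p,d=eyes.snapshot("scene");cv2.imwrite("pics/b.png",cv2.resize(p[150:330,120:360],(800,600)))
E
```

```text
clock: 5.5
tool_pos: [0.4855, -0.2355, 0.0887]
eef_rot: [0.752, 0.659, 0.0, 0.0]
contact_force: [-0.1, 0.1, -1.6]
opening: 0.298
finger_force: 10.0
clock: 5.8
tool_pos: [0.4828, -0.2546, 0.0853]
eef_rot: [0.753, 0.658, -0.001, 0.0]
contact_force: [-0.2, -0.9, -2.0]
opening: 0.298
finger_force: 10.0
```

View pics/b.png

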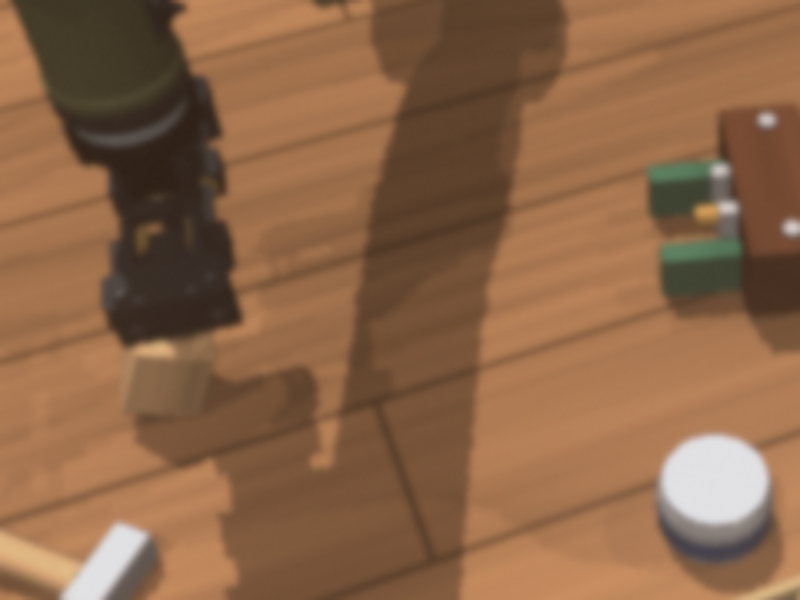

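The leg looks nearly upright, with its foot at about (170,380). I'll lower it slightly, release, lift clear and look.

```bash
python3 -m pendant '[{"claw":0.15,"dx":0,"dy":-1,"dz":-2,"twist":0},{"claw":0.15,"dx":0,"dy":-1,"dz":-3,"twist":0},{"claw":0.4,"dx":0,"dy":-1,"dz":-3,"twist":0},{"claw":0.6,"dx":0,"dy":-1,"dz":-3,"twist":0},{"claw":1,"dx":0,"dy":-1,"dz":-3,"twist":0},{"claw":1,"dx":0,"dy":-1,"dz":-3,"twist":0},{"claw":1,"dx":0,"dy":-1,"dz":-3,"twist":0},{"claw":1,"dx":0,"dy":-1,"dz":-3,"twist":0}]' 10
python3 -m pendant '[{"claw":1,"dx":0,"dy":0,"dz":20,"twist":0},{"claw":1,"dx":0,"dy":0,"dz":60,"twist":0},{"claw":1,"dx":0,"dy":0,"dz":100,"twist":0.12},{"claw":1,"dx":-40,"dy":0,"dz":100,"twist":0.26},{"claw":1,"dx":-80,"dy":0,"dz":100,"twist":0.4},{"claw":1,"dx":-120,"dy":0,"dz":100,"twist":0.54},{"claw":1,"dx":-120,"dy":0,"dz":100,"twist":0.68}]' 10
cat > look.py <<'E'
from h import *
import sys
x0,x1,y0,y1=map(float,sys.argv[1:5])
p,d=eyes.snapshot("top");P=cloud("top",d)
cv2.imwrite("pics/"+sys.argv[5],p)
def box(z0,z1):
    m=(P[...,0]>x0)&(P[...,0]<x1)&(P[...,1]>y0)&(P[...,1]<y1)&(P[...,2]>z0)&(P[...,2]<z1)
    Q=P[m]
    if len(Q)>5:
        b=cv2.minAreaRect((Q[:,:2]*1000).astype(np.float32));print((z0,z1),len(Q),Q.mean(0).round(4),np.round(b[0],1),np.round(b[1],1),round(b[2],1))
box(.056,.064);box(.114,.124);box(.02,.2)
for n in("leg","leg_foot","leg_shaft"):
    for q in nets.place_of("top",n)[:1]:
        u,v=q["position"][0]*640,q["position"][1]*480
        print(n,q["confidence"],back("top",u,v,z=dict(leg=.06,leg_foot=0,leg_shaft=.09)[n]).round(3))
s=r.get_state();print(s["clock"],s["tool_pos"],np.round(s["q"],2))
E
python3 look.py .40 .57 -.34 -.18 t1.png
```

```text
clock: 6.65
tool_pos: [0.4836, -0.2536, 0.0827]
eef_rot: [0.752, 0.659, 0.0, -0.0]
contact_force: [-1.0, -0.5, 0.1]
opening: 0.823
finger_force: 0.0
clock: 7.35
tool_pos: [0.3561, -0.2539, 0.1823]
eef_rot: [0.488, 0.873, -0.002, -0.004]
contact_force: [0.7, 0.2, -0.3]
opening: 1.0
finger_force: 0.0
(0.056, 0.064) 227 [ 0.4782 -0.2934  0.0589] [ 478.6 -298.1] [49.8 49.6] 84.0
(0.114, 0.124) 94 [ 0.4782 -0.2979  0.1182] [ 478.5 -298.2] [23.8 23.5] 3.8
(0.02, 0.2) 503 [ 0.4782 -0.2905  0.0706] [ 478.5 -298. ] [51.4 49.8] 82.9
leg 0.91 [ 0.469 -0.3    0.06 ]
leg_foot 0.92 [ 0.476 -0.295  0.   ]
leg_shaft 0.56 [ 0.473 -0.299  0.09 ]
7.55 [ 0.36460688 -0.25379747  0.18293145] [ 0.92  0.62 -0.65  2.14  0.68  0.59  0.32]
```

```bash
python3 -m pendant '[{"claw":1,"dx":20,"dy":-10,"dz":0,"twist":0.14},{"claw":1,"dx":40,"dy":-20,"dz":0,"twist":0.28},{"claw":1,"dx":60,"dy":-30,"dz":0,"twist":0.42},{"claw":1,"dx":80,"dy":-40,"dz":0,"twist":0.56},{"claw":1,"dx":100,"dy":-44,"dz":0,"twist":0.7},{"claw":1,"dx":115,"dy":-44,"dz":0,"twist":0.84},{"claw":1,"dx":115,"dy":-44,"dz":0,"twist":0.91},{"claw":1,"dx":115,"dy":-44,"dz":0,"twist":0.91}]' 20
python3 - <<'E'
from h import *
from scipy.spatial.transform import Rotation as R
p,d=eyes.snapshot("scene");cv2.imwrite("pics/c.png",cv2.resize(p[150:330,120:360],(800,600)))
s=r.get_state();m=R.from_quat(s["eef_rot"]).as_matrix();print(s["clock"],s["tool_pos"],"close",np.degrees(np.arctan2(m[1,1],m[0,1])),np.round(s["q"],2))
E
```

```text
clock: 8.35
tool_pos: [0.4799, -0.297, 0.1823]
eef_rot: [0.057, 0.998, 0.001, 0.0]
contact_force: [-0.7, 0.4, 0.3]
opening: 1.002
finger_force: 0.0
8.4 [ 0.47932039 -0.29719104  0.18237303] close 83.43241764995842 [ 0.98  0.83 -0.91  1.79  0.8   0.94  1.17]
```

View pics/c.png

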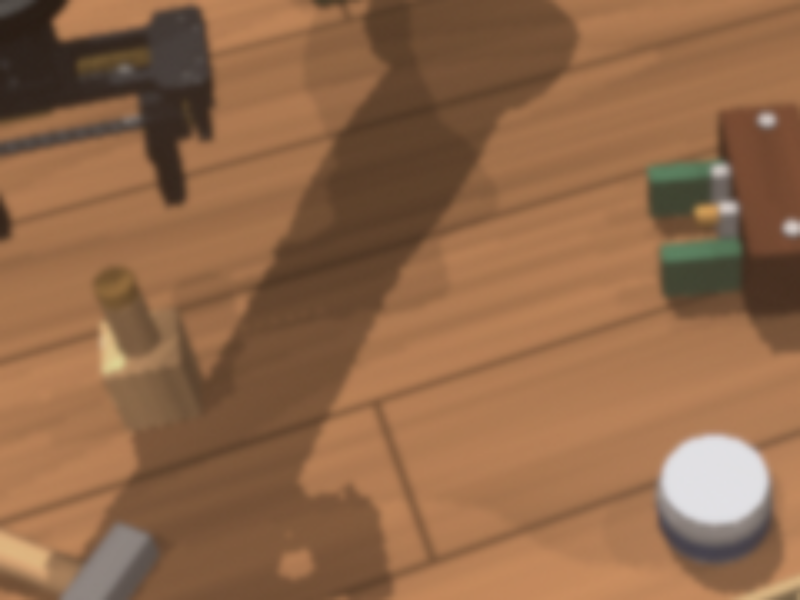

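The leg stands upright, tip at (115,285) and foot at (150,370), directly under the open fingers. I'll descend and grip the shaft.

```bash
python3 -m pendant '[{"claw":1,"dx":-1,"dy":-1,"dz":-40,"twist":0},{"claw":1,"dx":-1,"dy":-1,"dz":-80,"twist":0},{"claw":1,"dx":-1,"dy":-1,"dz":-109,"twist":0},{"claw":1,"dx":-1,"dy":-1,"dz":-109,"twist":0},{"claw":0.6,"dx":-1,"dy":-1,"dz":-109,"twist":0},{"claw":0.4,"dx":-1,"dy":-1,"dz":-109,"twist":0},{"claw":0.35,"dx":-1,"dy":-1,"dz":-109,"twist":0},{"claw":0.15,"dx":-1,"dy":-1,"dz":-109,"twist":0}]' 30
python3 -m pendant '[{"claw":0.15,"dx":0,"dy":0,"dz":0,"twist":0},{"claw":0.15,"dx":0,"dy":0,"dz":0,"twist":0},{"claw":0.15,"dx":0,"dy":0,"dz":0,"twist":0},{"claw":0.15,"dx":0,"dy":0,"dz":0,"twist":0},{"claw":0.15,"dx":0,"dy":0,"dz":0,"twist":-0.05},{"claw":0.15,"dx":0,"dy":0,"dz":0,"twist":-0.1},{"claw":0.15,"dx":0,"dy":0,"dz":0,"twist":-0.15},{"claw":0.15,"dx":0,"dy":0,"dz":0,"twist":-0.15}]' 30
```

```text
clock: 9.2
tool_pos: [0.4783, -0.299, 0.075]
eef_rot: [0.056, 0.998, -0.0, 0.001]
contact_force: [0.1, 0.7, 0.8]
opening: 0.662
finger_force: 0.0
clock: 10.0
tool_pos: [0.4774, -0.2982, 0.0736]
eef_rot: [0.13, 0.991, 0.0, -0.0]
contact_force: [-1.0, 0.1, 0.6]
opening: 0.3
finger_force: 29.9
```

```bash
python3 -m pendant '[{"claw":0.15,"dx":-1,"dy":15,"dz":0,"twist":0},{"claw":0.15,"dx":-2,"dy":40,"dz":0,"twist":0},{"claw":0.15,"dx":-3,"dy":65,"dz":0,"twist":0},{"claw":0.15,"dx":-4,"dy":90,"dz":0,"twist":0},{"claw":0.15,"dx":-5,"dy":115,"dz":0,"twist":0},{"claw":0.15,"dx":-6,"dy":140,"dz":0,"twist":0},{"claw":0.15,"dx":-7,"dy":165,"dz":0,"twist":0},{"claw":0.15,"dx":-8,"dy":180,"dz":0,"twist":0}]' 30
python3 -m pendant '[{"claw":0.15,"dx":-1,"dy":25,"dz":0,"twist":0},{"claw":0.15,"dx":-2,"dy":50,"dz":0,"twist":0},{"claw":0.15,"dx":-3,"dy":75,"dz":0,"twist":0},{"claw":0.15,"dx":-4,"dy":100,"dz":0,"twist":0},{"claw":0.15,"dx":-4,"dy":110,"dz":0,"twist":0},{"claw":0.15,"dx":-4,"dy":117,"dz":0,"twist":0},{"claw":0.15,"dx":-4,"dy":117,"dz":0,"twist":0}]' 30
python3 - <<'E'
from h import *
from scipy.spatial.transform import Rotation as R
for c in("scene","top"):
    p,d=eyes.snapshot(c);P=cloud(c,d)
    cv2.imwrite(f"pics/d_{c}.png",cv2.resize(p[150:285,230:410] if c=="scene" else p[210:345,230:410],(800,600),interpolation=cv2.INTER_CUBIC))
    for nm,(z0,z1) in dict(foot=(.05,.066),side=(.01,.055)).items():
        m=(P[...,0]>.40)&(P[...,0]<.53)&(P[...,1]>-.05)&(P[...,1]<.045)&(P[...,2]>z0)&(P[...,2]<z1)
        Q=P[m]
        if len(Q)>10:
            b=cv2.minAreaRect((Q[:,:2]*1000).astype(np.float32));print(c,nm,len(Q),np.round(b[0],1),np.round(b[1],1),round(b[2],1))
s=r.get_state();m=R.from_quat(s["eef_rot"]).as_matrix();print(s["clock"],s["tool_pos"],"close",np.degrees(np.arctan2(m[1,1],m[0,1])),np.round(s["q"],2),s["contact_force"])
E
```

```text
clock: 10.8
tool_pos: [0.4699, -0.1164, 0.0738]
eef_rot: [0.129, 0.992, 0.001, 0.0]
contact_force: [-0.5, -0.2, -1.8]
opening: 0.3
finger_force: 29.8
clock: 11.5
tool_pos: [0.4658, -0.0016, 0.0737]
eef_rot: [0.13, 0.991, -0.0, 0.0]
contact_force: [0.1, -0.3, -1.4]
opening: 0.297
finger_force: 29.8
scene foot 224 [476.7  -4.8] [49.7 32.3] 75.4
scene side 276 [488.6  -8.6] [50.   8.4] 74.4
11.6 [ 0.46561986 -0.00295467  0.0735751 ] close 74.92549294329599 [ 0.3   0.87 -0.65  2.15  1.15  0.53  0.06] [ 0.54294709  0.52459138 -0.93981691]
```

View pics/d_scene.png

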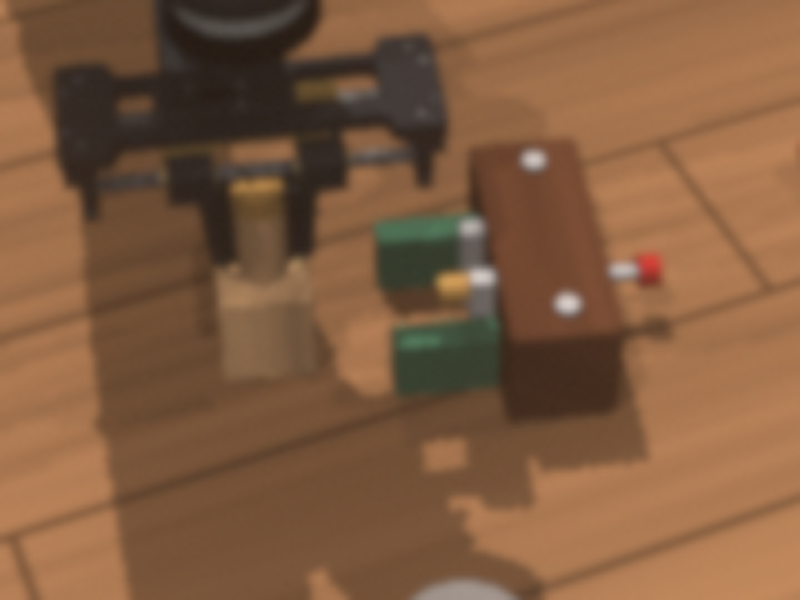

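View pics/d_top.png

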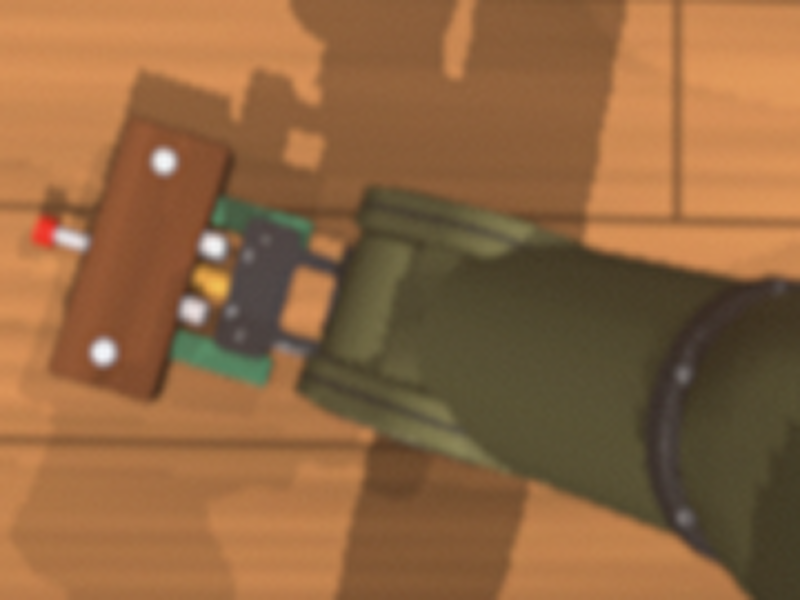

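The scene view shows the leg upright in the fingers at (265,320), aligned with the gap between the green cheeks. The top view shows the hand centred on the jig line. I'll slide in along (0.262, 0.965), with about 87 mm to home.

```bash
python3 -m pendant '[{"claw":0.15,"dx":2,"dy":10,"dz":0,"twist":0},{"claw":0.15,"dx":5,"dy":20,"dz":0,"twist":0},{"claw":0.15,"dx":7,"dy":30,"dz":0,"twist":0},{"claw":0.15,"dx":10,"dy":40,"dz":0,"twist":0},{"claw":0.15,"dx":13,"dy":50,"dz":0,"twist":0},{"claw":0.15,"dx":15,"dy":58,"dz":0,"twist":0},{"claw":0.15,"dx":16,"dy":63,"dz":0,"twist":0},{"claw":0.15,"dx":16,"dy":63,"dz":0,"twist":0}]' 40
python3 -m pendant '[{"claw":0.15,"dx":1,"dy":3,"dz":0,"twist":0},{"claw":0.15,"dx":2,"dy":6,"dz":0,"twist":0},{"claw":0.15,"dx":2,"dy":9,"dz":0,"twist":0},{"claw":0.15,"dx":3,"dy":12,"dz":0,"twist":0},{"claw":0.15,"dx":3,"dy":12,"dz":0,"twist":0}]' 40
python3 - <<'E'
from h import *
s=r.get_state();print(s["tool_pos"],s["contact_force"])
E
```

```text
clock: 12.4
tool_pos: [0.4818, 0.0624, 0.0738]
eef_rot: [0.13, 0.992, 0.0, 0.0]
contact_force: [0.4, 0.6, -1.8]
opening: 0.292
finger_force: 39.8
clock: 12.9
tool_pos: [0.484, 0.0697, 0.0737]
eef_rot: [0.132, 0.991, -0.004, -0.0]
contact_force: [-0.8, -6.7, 4.0]
opening: 0.299
finger_force: 39.9
[0.48404348 0.06971957 0.07373587] [-0.8277129  -6.66743809  4.04399737]
```

```bash
python3 -m pendant '[{"claw":0.15,"dx":0,"dy":2,"dz":0,"twist":0},{"claw":0.15,"dx":1,"dy":4,"dz":0,"twist":0},{"claw":0.15,"dx":1,"dy":6,"dz":0,"twist":0},{"claw":0.15,"dx":1,"dy":6,"dz":0,"twist":0}]' 40
python3 -m pendant '[{"claw":0.15,"dx":0,"dy":1,"dz":0,"twist":0},{"claw":0.15,"dx":1,"dy":3,"dz":0,"twist":0},{"claw":0.15,"dx":1,"dy":3,"dz":0,"twist":0}]' 40
```

```text
clock: 13.3
tool_pos: [0.4851, 0.0739, 0.0738]
eef_rot: [0.132, 0.991, -0.005, 0.0]
contact_force: [-1.2, -10.1, 7.8]
opening: 0.297
finger_force: 39.9
clock: 13.6
tool_pos: [0.4857, 0.0759, 0.0739]
eef_rot: [0.133, 0.991, -0.006, -0.0]
contact_force: [-1.0, -11.0, 9.7]
opening: 0.299
finger_force: 39.9
```

```bash
python3 -m pendant '[{"claw":0.15,"dx":0,"dy":2,"dz":0,"twist":0},{"claw":0.15,"dx":1,"dy":3,"dz":0,"twist":0},{"claw":0.15,"dx":1,"dy":4,"dz":0,"twist":0},{"claw":0.15,"dx":1,"dy":4,"dz":0,"twist":0}]' 40
python3 -m pendant '[{"claw":0.15,"dx":0,"dy":1,"dz":0,"twist":0},{"claw":0.15,"dx":1,"dy":3,"dz":0,"twist":0},{"claw":0.15,"dx":1,"dy":3,"dz":0,"twist":0}]' 40
python3 - <<'E'
from h import *
P=cloud("scene",eyes.snapshot("scene")[1])
for z0,z1 in((.05,.064),(.01,.03),(.03,.05),(.1,.122)):
    m=(P[...,0]>.43)&(P[...,0]<.54)&(P[...,1]>0.0)&(P[...,1]<.06)&(P[...,2]>z0)&(P[...,2]<z1);Q=P[m]
    if len(Q)>10:
        b=cv2.minAreaRect((Q[:,:2]*1000).astype(np.float32));print(z0,len(Q),Q.mean(0).round(4),np.round(b[0],1),np.round(b[1],1),round(b[2],1))
E
```

```text
clock: 14.0
tool_pos: [0.4863, 0.0779, 0.0739]
eef_rot: [0.133, 0.991, -0.008, -0.0]
contact_force: [-2.8, -14.4, 13.7]
opening: 0.299
finger_force: 40.0
clock: 14.3
tool_pos: [0.4866, 0.0787, 0.074]
eef_rot: [0.134, 0.991, -0.01, -0.001]
contact_force: [-4.6, -17.0, 19.1]
opening: 0.297
finger_force: 40.1
0.05 67 [0.4938 0.0547 0.0591] [484.   57.7] [12.4 44.6] 78.7
0.01 74 [0.5131 0.0514 0.0198] [503.1  51. ] [63.5 12.8] 4.2
0.03 92 [0.5108 0.0533 0.0393] [501.   53.1] [66.4 12.7] 2.0
0.1 34 [0.4897 0.0538 0.1106] [484.6  52.3] [18.9 10.4] 24.0
```

```bash
python3 -m pendant '[{"claw":0.15,"dx":0,"dy":0,"dz":0.5,"twist":0},{"claw":0.15,"dx":0,"dy":0,"dz":1,"twist":0},{"claw":0.15,"dx":0,"dy":0,"dz":1,"twist":0},{"claw":0.15,"dx":0,"dy":0,"dz":1,"twist":0}]' 40
python3 -m pendant '[{"claw":0.15,"dx":0,"dy":1,"dz":0.5,"twist":0},{"claw":0.15,"dx":0.5,"dy":2,"dz":1,"twist":0},{"claw":0.15,"dx":0.5,"dy":2,"dz":1,"twist":0}]' 40
```

```text
clock: 14.75
tool_pos: [0.4868, 0.0801, 0.074]
eef_rot: [0.133, 0.991, -0.009, -0.001]
contact_force: [-0.9, -13.8, 6.8]
opening: 0.295
finger_force: 40.0
clock: 15.05
tool_pos: [0.4868, 0.0803, 0.0742]
eef_rot: [0.134, 0.991, -0.01, -0.002]
contact_force: [-1.4, -16.1, 0.5]
opening: 0.304
finger_force: 40.0
```

```bash
python3 -m pendant '[{"claw":0.15,"dx":0,"dy":1,"dz":0,"twist":0},{"claw":0.15,"dx":1,"dy":3,"dz":0,"twist":0},{"claw":0.15,"dx":1,"dy":3,"dz":0,"twist":0},{"claw":0.15,"dx":1,"dy":3,"dz":0,"twist":0}]' 40
python3 - <<'E'
from h import *
from scipy.spatial.transform import Rotation as R
for c in("scene","top"):
    p,d=eyes.snapshot(c)
    cv2.imwrite(f"pics/e_{c}.png",cv2.resize(p[150:285,230:410] if c=="scene" else p[210:345,230:410],(800,600),interpolation=cv2.INTER_CUBIC))
s=r.get_state();m=R.from_quat(s["eef_rot"]).as_matrix();print(s["tool_pos"],s["contact_force"],s["moment"],m[:,2])
E
```

```text
clock: 15.45
tool_pos: [0.487, 0.0805, 0.0742]
eef_rot: [0.134, 0.991, -0.013, -0.002]
contact_force: [-2.7, -19.8, 6.1]
opening: 0.299
finger_force: 39.9
[0.48701076 0.08052742 0.07420693] [ -2.85949791 -19.72666907   4.90676734] [-4.67344378  0.49917303  0.2606189 ] [-0.00754174 -0.02530401 -0.99965135]
```

View pics/e_scene.png

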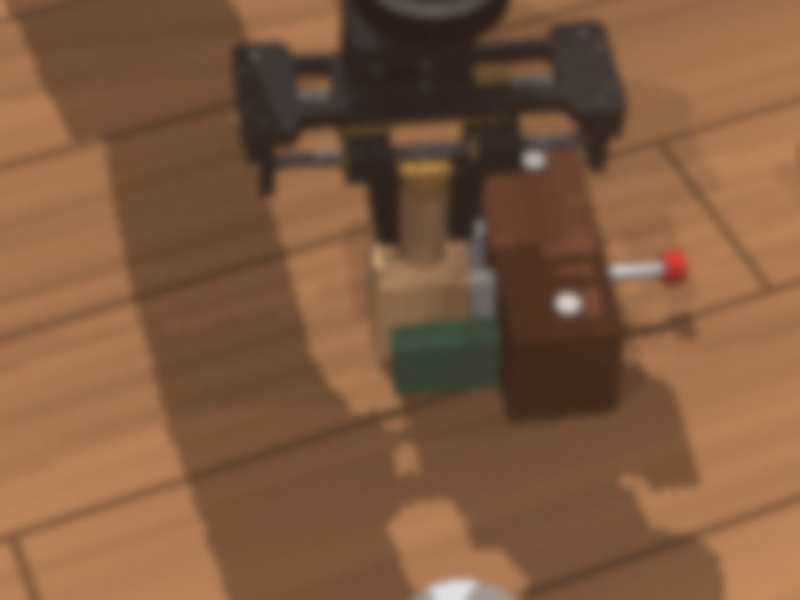

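The foot is inside the cheeks against the steel stops at about (480,285), and the plunger's red tail has moved from (650,268) to (675,265). I'll check that travel numerically, along with the foot's yaw.

Run:
```python
from h import *
ref=cv2.imread("pics/scene0.png");now,d=eyes.snapshot("scene")
def red(p):
    h=cv2.cvtColor(p,cv2.COLOR_BGR2HSV)[190:230,360:400].astype(int)
    m=((h[...,0]<6)|(h[...,0]>174))&(h[...,1]>170)&(h[...,2]>100)
    v,u=np.nonzero(m);return back("scene",u.mean()+360,v.mean()+190,z=.03),len(u)
a,b=red(ref),red(now);print(a,b,"travel mm",(b[0]-a[0])[:2]@[.262,.965]*1000)
P=cloud("scene",d)
# foot top surface and tip
for z0,z1 in((.055,.064),(.112,.124)):
    m=(P[...,0]>.45)&(P[...,0]<.53)&(P[...,1]>.03)&(P[...,1]<.115)&(P[...,2]>z0)&(P[...,2]<z1)
    hsv=cv2.cvtColor(now,cv2.COLOR_BGR2HSV); m&=(hsv[...,1]>60)&(hsv[...,2]>90)
    Q=P[m];bx=cv2.minAreaRect((Q[:,:2]*1000).astype(np.float32));print(len(Q),Q.mean(0),bx)
s=r.get_state();print(s["clock"],s["tool_pos"],s["contact_force"])
```

```text
(array([0.51987832, 0.20349567, 0.03      ]), 16) (array([0.52332161, 0.21777743, 0.03      ]), 19) travel mm 14.684042915712977
178 [0.49991074 0.07465762 0.06041083] ((490.9304504394531, 77.94111633300781), (49.90679931640625, 45.39698791503906), 72.90391540527344)
78 [0.49235523 0.08064506 0.11938683] ((488.7636413574219, 73.27689361572266), (44.821327209472656, 20.3770751953125), 75.23099517822266)
15.6 [0.48703005 0.08052056 0.07421453] [ -2.63754906 -20.49823585   5.2727939 ]
```

```bash
python3 -m pendant '[{"claw":0.15,"dx":0,"dy":0,"dz":0,"twist":0},{"claw":0.15,"dx":0,"dy":0,"dz":0,"twist":0},{"claw":0.15,"dx":0,"dy":0,"dz":0,"twist":0},{"claw":0.15,"dx":0,"dy":0,"dz":0,"twist":0}]' 40
python3 -c "from plant import r;print(r.finish_job())"
```

```text
clock: 16.0
tool_pos: [0.487, 0.0805, 0.0742]
eef_rot: [0.134, 0.991, -0.013, -0.002]
contact_force: [-3.2, -20.2, 5.5]
opening: 0.297
finger_force: 39.9
the job is handed in; nothing more can be done
None
```

I handed the job in at 16.0 s with the leg upright on its foot and the fingers still pushing it onto the stops with about 20 N; the plunger was in by roughly 14.7 mm as measured from the camera, and `finish_job` gave no verdict.

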